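# Feel round the rim of a printed grille

## Task

Check the black printed grille for warping: with the gripper shut and pointing down, touch the top of its rim at the far corner beside the red disc and run the fingertips along the middle of the rim in light contact - down that short side towards the robot, along the whole near long side and up the other short side - to the far corner beside the blue disc, then take the hand away. Press lightly, so that the sprung bed under it never sinks anywhere near its bottom stop, and do not pick up or shift the grille, the weight standing on it or anything else.

Things in the scene. Friction and masses are not known exactly. Their poses are not given: they have to be found in the camera images.
- stand: fixed bed service stand: a dark base plate 350 mm wide with a raised aluminium step (36 mm above the table) along its left, right and far sides, carrying a brass-coloured sprung bed plate in the middle. Origin on the table, under the centre of the bed; z up, x towards the stand's far side (away from the robot), y to its left wing. Stands turned by up to 0.4 rad.
- bed (a joint): how far the brass-coloured bed plate (180 x 270 mm, top 56 mm above the table) is pressed down on its springs, m: 0 is fully up, the stop is at 0.012. It moves straight down only. The first 1.5 to 2.7 N do not move it, then about 0.7 N per mm; it springs back up when let go.
- grille: black printed lattice grille lying loose on the bed between 5 mm stops, 110 mm (x) by 220 mm (y). Its rim is a flat band 14 mm wide, 12 mm high: its centre line is a rectangle at x = +-48, y = +-103 mm, its top 12 mm above the origin (68 mm above the table); the lattice inside is 8 mm high. Origin: centre of the underside. Axes as the stand's: -x is the long side near the robot.
- weight: small steel knobbed weight, 28 mm across and 34 mm tall, about 100 g, standing loose on the solid disc in the middle of the grille (its underside 8 mm above the grille's) and holding it flat. Origin: centre of its underside. It must stay.
- red_tag: flat red disc, 32 mm across and 6 mm thick, fixed on the left or right wing of the stand, 54 mm outward (along the stand's y) from one of the grille rim's two far corners: it marks where to start. Origin: centre of its underside, 36 mm above the table.
- blue_tag: flat blue disc, same size, on the opposite wing beside the other far corner: it marks where to finish. Origin: centre of its underside.
- gear: loose orange printed gear, 38 mm across, 12 mm tall, lying on the stand's far step (36 mm above the table). Origin: centre of its underside. Not to be disturbed.
- nozzle_jar: loose small glass jar with white lid, 30 mm across, 42 mm tall, standing on the stand's far step. Origin: centre of its underside. Not to be disturbed.
- glue_stick: yellow glue stick, 28 mm across, 95 mm tall, standing on the table to the left. Origin: centre of its underside. Not to be disturbed.
- spool: small filament spool lying flat on the table to the right, 120 mm across, 44 mm high, grey flanges and red filament. Origin: centre of its underside. Not to be disturbed.
- scraper: scraper with a handle, lying on the table to the right. Not to be disturbed.
- screwdriver: screwdriver lying on the table to the left. Not to be disturbed.
- calipers: steel calipers with black body, 160 mm long, lying on the table to the left. Not to be disturbed.

How it is judged:
By the outcome, as a careful person would: the job done as asked, in the order asked, and still so for the second after the job is handed in, with the robot touching nothing.
It also fails if it takes over 54 s, if anything falls off the work surface, if the arm or the gripper's body presses on something with over 40 N, if the wrist force passes 120 N, or if a joint passes its speed limit or range.

## Robot

A 7-joint arm with a two-finger parallel gripper is mounted at the origin on the work surface. World frame = base frame: x ahead of the robot, y to its left, z up, the work surface at z = 0. Lengths are in m, angles in rad, forces in N, time in s.
With the tool pointing down it reaches from about 0.425 to 0.875 m from the base axis. Payload 4.7 kg.
Tool frame: the origin (TCP) lies at the very end of the fingers, on their centre line; the grasp point (between the pads) lies 19 mm behind it (ctrl.grasp_offset is the distance from the TCP to the grasp point, in m); z points along the fingers, y is the direction in which the jaws open and shut (so a half turn about z gives the same grasp; the last joint's range is limited). The gripper opens to 87 mm and grips with 3 to 60 N. Pads are 19 mm wide; open, the fingers measure 117 mm over their backs; the gripper's body (75 mm by 190 mm) begins 51 mm behind the grasp point.
Start: joints at [1.192, 0.321, -0.07, 1.45, 0.023, 1.371, -0.057], TCP at [0.249, -0.601, 0.223] pointing down, gripper open.
Joint ranges: [-2.86, 2.86], [-0.3, 2.09], [-1.38, 1.24], [0.06, 2.45], [-1.56, 4.7], [0.09, 2.05], [-2.69, 2.69]. Speed limits (rad/s): [2.57, 2.57, 3.14, 3.14, 3.14, 3.14, 3.14].

## Interface

Orientations are given as a rotation vector (axis times angle).
In Python, from bench import ctrl gives the robot as it stands.
- The arm moves only by the shell command python3 -m creep 'ROWS' [FORCE]. ROWS is JSON, a list that holds one entry, the list of rows, each a list of 7 numbers: the opening, from 0 (shut) to 1 (fully open), then the shift along the tool's x, y, z in mm, then the turn, a rotation vector about the tool's x, y, z in rad. In form: [[[grip, dx, dy, dz, rx, ry, rz], ...]]. A call has 1 to 5 rows; each row is the pose to reach, as a shift and turn from the pose commanded when the call began, along the tool's axes at that moment; what a row does not reach only later rows make up. A row lasts 1/10 s, in which the tool goes at most 50 mm and 8.59 degrees, less where a joint would pass 70% of its speed; a pose out of reach is approached as far as the arm can. A call with a gripper value outside its range is refused whole. The fingers move at their own pace and stop on an object; FORCE is the grip in N (left out, the last holds). Time passes only in rows, so rows that repeat a pose let the fingers close. It gives the time, the measured TCP pose, the force and the opening at its end, in the units of the state.
- ctrl.get_state(): the state, without advancing time (a new reading comes with each control period).
- ctrl.get_image(name): name is "side" or "top"; returns the picture (480x640x3 uint8, red, green, blue); there is no depth.
- ctrl.camera_params(name): a dict with "K" (3x3 intrinsics, pixels), "pose" (4x4, takes a point from camera to world coordinates). Camera axes: x right, y down, z forward; pixel columns grow to the right and rows downward; lengths in m; the calibration is good to about 2 mm. A picture is of the moment at which its call begins. camera_params takes no time and is no camera call.
- ctrl.close_job(): hands the job in, once; it reports no verdict.
The state is a dict: "time": time; "joint_positions": joint angles; "qd": joint speeds; "joint_torque": joint torques, N m; "position": TCP position; "tool_rot": TCP orientation; "ft_force": force on the tool from outside, world axes, zero at the start; "torque": the same for the moment, N m; "grip_width": opening from 0.0 (shut) to 1.0 (fully open).
Only numpy, scipy, OpenCV 4.12 (cv2) and the standard library are available. Lean on these libraries where they do the work, as an engineer would, in place of code of your own. Each camera call takes 0.05 s, during which the arm holds its last target. There are 200 camera calls.

## Working session

There is one attempt and no reset: what is moved stays moved. The work goes in short steps, Python scripts to look and compute and a shell command to move; the robot and the scene stay as the last step left them, time stands still between calls to the robot, and variables do not carry over. Pictures are saved under pics/ and viewed, about 8 in all and at most 12, crops included, and the job is handed in when it is done.

```bash
ls; mkdir -p pics; python3 - <<'E'
from bench import ctrl
import cv2,numpy as np
print(ctrl.get_state())
for n in("top","side"):
    im=ctrl.get_image(n); cv2.imwrite(f"pics/{n}0.png",im[:,:,::-1]); np.save(f"pics/{n}0.npy",im)
    print(n,ctrl.camera_params(n))
E
```

```text
pics
{'time': 0.0, 'joint_positions': array([ 1.19211136,  0.32184183, -0.07005401,  1.45168699,  0.02257216,
        1.37077563, -0.05692561]), 'qd': array([ 0.00075247, -0.00053828,  0.00054403,  0.00065006,  0.00035426,
       -0.00102547, -0.00108237]), 'joint_torque': array([ 4.97548408e-04, -4.91287100e+01, -4.03993120e-01, -3.12518513e+01,
       -6.43322314e-02,  4.38447192e-02,  1.80346033e-04]), 'position': array([ 0.2485295 , -0.60001176,  0.22144301]), 'tool_rot': array([-3.07937510e+00, -6.12616065e-01,  7.12787449e-04]), 'ft_force': array([-0.5551972 , -0.19014997, -0.00524003]), 'torque': array([-0.00120313,  0.03497658,  0.0244086 ]), 'grip_width': 0.9974825304650694}
top {'K': array([[513.55233861,   0.        , 317.75922491],
       [  0.        , 513.55233861, 238.35000182],
       [  0.        ,   0.        ,   1.        ]]), 'pose': array([[-0.02624535, -0.98341999,  0.1794333 ,  0.26433167],
       [-0.99954494,  0.02848612,  0.00992241,  0.01525868],
       [-0.01486925, -0.17909123, -0.9837201 ,  1.57851993],
       [ 0.        ,  0.        ,  0.        ,  1.        ]])}
side {'K': array([[458.80857257,   0.        , 305.10352819],
       [  0.        , 458.80857257, 237.48296599],
       [  0.        ,   0.        ,   1.        ]]), 'pose': array([[-0.95764453, -0.21277745,  0.19401728,  0.29460657],
       [-0.28780365,  0.7289664 , -0.62110953,  0.7933673 ],
       [-0.00927398, -0.65064102, -0.75932882,  1.01296049],
       [ 0.        ,  0.        ,  0.        ,  1.        ]])}
```

View pics/top0.png

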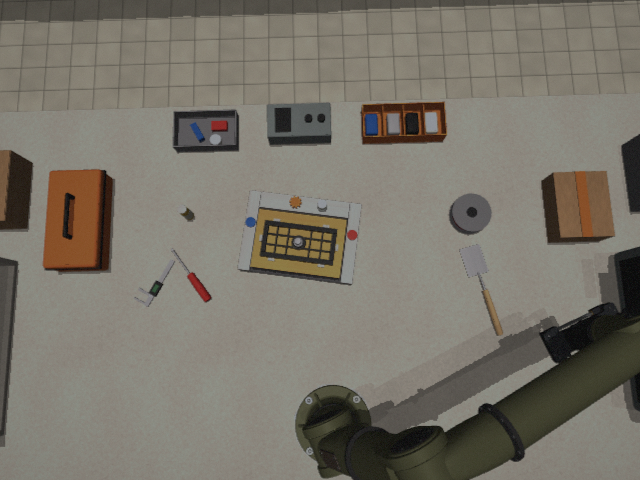

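View pics/side0.png

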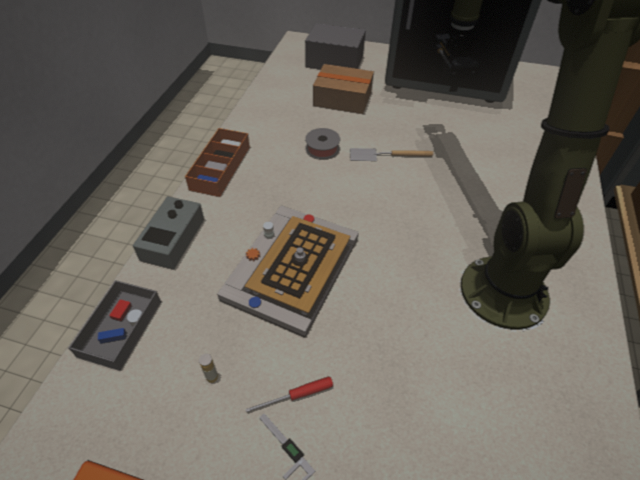

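The top view shows red at (352,235), blue at (250,222) and the grille spanning roughly columns 260–337. The side view shows the same layout, so I start at the right far corner and finish at the left. Next I rectify both views onto the rim-top plane.

```bash
cat > h.py <<'E'
import numpy as np,cv2
from bench import ctrl
def cam(n):
    c=ctrl.camera_params(n); return c["K"],np.array(c["pose"])
def ray(n,uv,z):
    K,P=cam(n); d=P[:3,:3]@np.linalg.solve(K,[*uv,1]); o=P[:3,3]; return o+d*(z-o[2])/d[2]
def proj(n,X):
    K,P=cam(n); p=(np.atleast_2d(X)-P[:3,3])@P[:3,:3]@K.T; return p[:,:2]/p[:,2:]
def rect(n,im,z,x0,x1,y0,y1,s):  # row 0 = x1, col 0 = y1, s px per m
    q=np.float32([[0,0],[(y1-y0)*s,0],[(y1-y0)*s,(x1-x0)*s],[0,(x1-x0)*s]])
    w=np.array([[x1,y1,z],[x1,y0,z],[x0,y0,z],[x0,y1,z]])
    H=cv2.getPerspectiveTransform(np.float32(proj(n,w)),q)
    return cv2.warpPerspective(im,H,(int((y1-y0)*s),int((x1-x0)*s)),flags=cv2.INTER_CUBIC)
E
python3 - <<'E'
from h import *
out=[]
for n in("top","side"):
    im=np.load(f"pics/{n}0.npy"); hsv=cv2.cvtColor(im,cv2.COLOR_RGB2HSV)
    for nm,uv in (("red",(352,235) if n=="top" else (309,219)),("blue",(250,222) if n=="top" else (255,302))):
        h=hsv[...,0].astype(int); m=(hsv[...,1]>130)&(hsv[...,2]>60)&(((h<6)|(h>174)) if nm=="red" else (abs(h-112)<15))
        w=np.zeros_like(m); w[uv[1]-12:uv[1]+13,uv[0]-12:uv[0]+13]=1
        v,u=np.nonzero(m&w); print(n,nm,len(u),u.mean(),v.mean(),ray(n,(u.mean(),v.mean()),.042).round(4))
    r=rect(n,im,.068,.44,.70,-.12,.22,1600)[:, :, ::-1]
    out.append(r); cv2.imwrite(f"pics/r_{n}.png",r)
    k=(r.max(2)<75).astype(np.uint8)
    k=cv2.morphologyEx(k,cv2.MORPH_OPEN,np.ones((9,9)))
    nn,l,st,c=cv2.connectedComponentsWithStats(k)
    for i in np.argsort(-st[1:,4])[:2]+1:
        mr=cv2.minAreaRect(np.argwhere(l==i)[:,::-1].astype(np.float32)); b=cv2.boxPoints(mr)
        print(n,st[i,4],np.array(mr[1])/1600,[(round(.70-y/1600,4),round(.22-x/1600,4)) for x,y in b])
for n in ("top",): cv2.imwrite("pics/rt.png",out[0])
E
```

```text
top red 71 351.7323943661972 234.4788732394366 [ 0.5536 -0.0729  0.042 ]
top blue 67 250.29850746268656 221.52238805970148 [0.603  0.2361 0.042 ]
top 22573 [0.22029802 0.11190923] [(np.float32(0.4923), np.float32(0.207)), (np.float32(0.6027), np.float32(0.1891)), (np.float32(0.5676), np.float32(-0.0283)), (np.float32(0.4571), np.float32(-0.0105))]
top 2499 [0.09647951 0.01552924] [(np.float32(0.4437), np.float32(0.222)), (np.float32(0.4591), np.float32(0.22)), (np.float32(0.4463), np.float32(0.1243)), (np.float32(0.4309), np.float32(0.1264))]
side red 48 308.625 217.66666666666666 [ 0.5547 -0.076   0.042 ]
side blue 76 254.46052631578948 301.7105263157895 [0.6032 0.2363 0.042 ]
side 35546 [0.22420448 0.11278351] [(np.float32(0.4925), np.float32(0.2108)), (np.float32(0.6039), np.float32(0.1932)), (np.float32(0.5688), np.float32(-0.0283)), (np.float32(0.4574), np.float32(-0.0106))]
side 1996 [0.015    0.083125] [(np.float32(0.4562), np.float32(0.22)), (np.float32(0.4562), np.float32(0.1369)), (np.float32(0.4412), np.float32(0.1369)), (np.float32(0.4412), np.float32(0.22))]
```

View pics/rt.png

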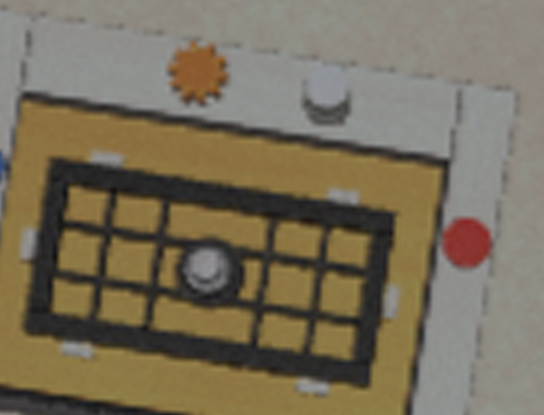

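The fit is consistent. The grille measures 220×112 mm on its plane, the tags are 313 mm apart against 314 expected, and both give yaw ≈ -0.159 with centre ≈ (0.5305, 0.089). I now travel to above the start corner, shut the gripper, and turn so that tool x = stand y and tool y = stand x.

```bash
python3 -m creep '[[[0,34,-28,0,0,0,0],[0,68,-56,0,0,0,0],[0,102,-83,0,0,0,0],[0,136,-111,0,0,0,0],[0,170,-138,0,0,0,0]]]' 10
python3 -m creep '[[[0,34,-28,0,0,0,0],[0,68,-56,0,0,0,0],[0,102,-83,0,0,0,0],[0,136,-111,0,0,0,0],[0,170,-138,0,0,0,0]]]'
python3 -m creep '[[[0,34,-28,0,0,0,0],[0,68,-56,0,0,0,0],[0,102,-83,0,0,0,0],[0,136,-111,0,0,0,0],[0,170,-138,0,0,0,0]]]'
python3 -m creep '[[[0,0,0,0,0,0,-0.14],[0,0,0,0,0,0,-0.28],[0,0,0,0,0,0,-0.42],[0,0,0,0,0,0,-0.56],[0,0,0,0,0,0,-0.56]]]'
python3 -m creep '[[[0,0,0,0,0,0,-0.14],[0,0,0,0,0,0,-0.28],[0,0,0,0,0,0,-0.42],[0,0,0,0,0,0,-0.457],[0,0,0,0,0,0,-0.457]]]'
cat >> h.py <<'E'
from scipy.spatial.transform import Rotation as Rn
C=np.array([.5305,.089,.056]); t=-.159
S=np.array([[np.cos(t),-np.sin(t),0],[np.sin(t),np.cos(t),0],[0,0,1]])
def rep(target=None):
    s=ctrl.get_state(); R=Rn.from_rotvec(s["tool_rot"]).as_matrix(); p=s["position"]
    print("t",round(s["time"],2),"grille mm",(S.T@(p-C)*1e3).round(1),"F",s["ft_force"].round(2),"grip",round(s["grip_width"],3),"yaw",np.arctan2(R[1,0],R[0,0]).round(4),"tilt",R[:2,2].round(4))
    if target is not None: print("shift",(R.T@(C+S@np.array(target)/1e3-p)*1e3).round(1))
E
python3 -c "
from h import *; rep([48,-103,40])"
```

```text
time: 0.6
position: [0.3535, -0.406, 0.2221]
tool_rot: [-3.081, -0.613, 0.001]
ft_force: [1.1, -0.7, 0.2]
grip_width: 0.632
time: 1.1
position: [0.4575, -0.2136, 0.2223]
tool_rot: [3.081, 0.613, -0.001]
ft_force: [0.4, -1.1, 0.8]
grip_width: 0.176
time: 1.6
position: [0.5618, -0.0213, 0.2223]
tool_rot: [3.081, 0.613, -0.001]
ft_force: [1.2, 0.2, 0.1]
grip_width: 0.007
time: 2.1
position: [0.5612, -0.0228, 0.222]
tool_rot: [-2.791, -1.441, 0.001]
ft_force: [1.1, -1.0, 0.4]
grip_width: 0.008
time: 2.6
position: [0.5613, -0.023, 0.2223]
tool_rot: [-2.396, -2.032, 0.001]
ft_force: [0.4, 0.7, 0.0]
grip_width: 0.008
t 2.6 grille mm [  48.1 -105.7  166.3] F [0.37 0.66 0.03] grip 0.008 yaw 1.4065 tilt [-0.0005 -0.0001]
shift [ 2.700e+00 -1.000e-01  1.263e+02]
```

```bash
python3 -m creep '[[[0,1,0,30,0,0,0],[0,2.7,0,60,0,0,0],[0,2.7,0,90,0,0,0],[0,2.7,0,120,0,0,0],[0,2.7,0,136,0,0,0]]]'
python3 -m creep '[[[0,0,0,0,0,0,0],[0,0,0,0,0,0,0]]]'
python3 - <<'E'
from h import *
rep([48,-103,12])
ims=[]
for n in("top","side"):
    im=ctrl.get_image(n); u,v=proj(n,C+S@np.array([20,-60,12])/1e3)[0].astype(int)
    ims.append(cv2.resize(im[v-45:v+45,u-60:u+60],None,fx=4,fy=4,interpolation=cv2.INTER_CUBIC))
    ims[-1]=ims[-1][:, :400]if 0 else ims[-1]
cv2.imwrite("pics/a.png",cv2.resize(np.hstack(ims),(800,300))[:,:,::-1])
E
```

```text
time: 3.1
position: [0.5602, -0.0203, 0.0839]
tool_rot: [-2.394, -2.03, 0.004]
ft_force: [0.1, -0.2, -0.4]
grip_width: 0.007
time: 3.3
position: [0.5625, -0.0201, 0.0874]
tool_rot: [2.394, 2.034, 0.001]
ft_force: [1.4, -0.2, 1.0]
grip_width: 0.001
t 3.3 grille mm [  48.9 -102.6   31.4] F [ 1.42 -0.2   0.96] grip 0.001 yaw 1.4088 tilt [0.0009 0.0001]
shift [-0.4 -0.9 19.4]
```

View pics/a.png

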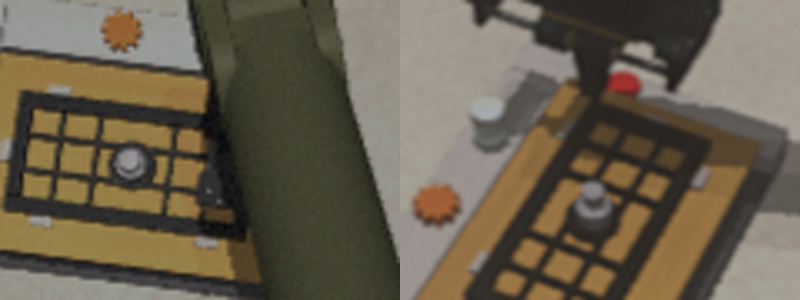

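The crop shows the shut fingertips (side view, about (595,95)) above the far corner beside the red disc. I descend slowly.

```bash
python3 -m creep '[[[0,0,0,4,0,0,0],[0,0,-0.5,8,0,0,0],[0,0,-0.5,12,0,0,0],[0,0,-0.5,14,0,0,0],[0,0,-0.5,14,0,0,0]]]'
python3 -c "
from h import *; rep([48,-103,12])"
python3 -m creep '[[[0,0,0,0,0,0,0],[0,0,0,0.5,0,0,0],[0,0,0,1,0,0,0],[0,0,0,1.5,0,0,0],[0,0,0,1.5,0,0,0]]]'
python3 -c "
from h import *; rep([48,-103,12])"
python3 -m creep '[[[0,0,0,0.5,0,0,0],[0,0,0,1,0,0,0],[0,0,0,1.5,0,0,0],[0,0,0,1.5,0,0,0],[0,0,0,1.5,0,0,0]]]'
python3 -c "
from h import *; rep([48,-103,12])"
```

```text
time: 3.9
position: [0.5611, -0.0201, 0.0721]
tool_rot: [-2.392, -2.035, 0.001]
ft_force: [-0.3, -0.2, 0.2]
grip_width: 0.006
t 3.9 grille mm [  47.4 -102.9   16.1] F [-0.29 -0.23  0.19] grip 0.006 yaw 1.4098 tilt [-0.0008  0.    ]
shift [-0.1  0.6  4.1]
time: 4.4
position: [0.5614, -0.0201, 0.071]
tool_rot: [2.393, 2.036, -0.0]
ft_force: [0.2, -0.5, -0.4]
grip_width: 0.009
t 4.4 grille mm [  47.8 -102.8   15. ] F [ 0.17 -0.48 -0.44] grip 0.009 yaw 1.4098 tilt [-0.0001 -0.0001]
shift [-0.2  0.2  3. ]
time: 4.9
position: [0.5614, -0.0201, 0.0695]
tool_rot: [2.393, 2.036, -0.0]
ft_force: [0.4, -0.0, 0.5]
grip_width: 0.006
t 4.9 grille mm [  47.8 -102.8   13.5] F [ 0.42 -0.03  0.49] grip 0.006 yaw 1.4098 tilt [ 0. -0.]
shift [-0.2  0.2  1.5]
```

```bash
python3 -m creep '[[[0,0,0,0.5,0,0,0],[0,0,0,1,0,0,0],[0,0,0,1,0,0,0],[0,0,0,1,0,0,0]]]'
python3 -c "
from h import *; rep()"
python3 -m creep '[[[0,0,0,0.5,0,0,0],[0,0,0,1,0,0,0],[0,0,0,1,0,0,0]]]'
python3 -c "
from h import *; rep()"
python3 -m creep '[[[0,0,0,0.5,0,0,0],[0,0,0,0.5,0,0,0]]]'
python3 -c "
from h import *; rep()"
python3 -m creep '[[[0,0,0,0.5,0,0,0],[0,0,0,0.5,0,0,0]]]'
python3 -c "
from h import *; rep()"
```

```text
time: 5.3
position: [0.5614, -0.0201, 0.0685]
tool_rot: [-2.393, -2.036, 0.0]
ft_force: [1.0, 0.1, -0.5]
grip_width: 0.005
t 5.3 grille mm [  47.8 -102.8   12.5] F [ 1.04  0.12 -0.49] grip 0.005 yaw 1.4098 tilt [-0.0001 -0.0001]
time: 5.6
position: [0.5614, -0.0201, 0.0677]
tool_rot: [2.393, 2.036, -0.0]
ft_force: [-0.4, -0.2, 2.4]
grip_width: 0.004
t 5.6 grille mm [  47.8 -102.8   11.7] F [-0.43 -0.25  2.41] grip 0.004 yaw 1.4098 tilt [-0.     -0.0002]
time: 5.8
position: [0.5614, -0.0201, 0.0671]
tool_rot: [2.393, 2.036, -0.0]
ft_force: [-1.6, 0.8, 3.0]
grip_width: 0.007
t 5.8 grille mm [  47.8 -102.8   11.1] F [-1.59  0.75  3.03] grip 0.007 yaw 1.4099 tilt [-0.     -0.0002]
time: 6.0
position: [0.5614, -0.0201, 0.0666]
tool_rot: [2.393, 2.036, -0.0]
ft_force: [-0.6, -0.4, 2.4]
grip_width: 0.006
t 6.0 grille mm [  47.8 -102.8   10.6] F [-0.56 -0.44  2.41] grip 0.006 yaw 1.4098 tilt [ 0.     -0.0001]
```

```bash
python3 -m creep '[[[0,0,-1.5,0.2,0,0,0],[0,0,-3.5,0.3,0,0,0],[0,0,-6,0.3,0,0,0],[0,0,-8.5,0.3,0,0,0],[0,0,-11,0.3,0,0,0]]]'
python3 -c "
from h import *; rep()"
python3 -m creep '[[[0,0,-2.5,0,0,0,0],[0,0,-5,0,0,0,0],[0,0,-7.5,0,0,0,0],[0,0,-10,0,0,0,0],[0,0,-12.5,0,0,0,0]]]'
python3 -c "
from h import *; rep()"
```

```text
time: 6.5
position: [0.5507, -0.0183, 0.0665]
tool_rot: [2.392, 2.035, 0.001]
ft_force: [2.2, 0.1, 3.2]
grip_width: 0.0
t 6.5 grille mm [  36.9 -102.8   10.5] F [2.21 0.08 3.16] grip 0.0 yaw 1.4099 tilt [ 0.0009 -0.0002]
time: 7.0
position: [0.538, -0.0163, 0.0663]
tool_rot: [2.393, 2.036, -0.0]
ft_force: [2.6, -0.9, 3.2]
grip_width: 0.004
t 7.0 grille mm [  24.1 -102.8   10.3] F [ 2.6  -0.95  3.19] grip 0.004 yaw 1.4098 tilt [ 0.0001 -0.0001]
```

```bash
python3 -m creep '[[[0,0,-2.5,0,0,0,0],[0,0,-5,0,0,0,0],[0,0,-7.5,0,0,0,0],[0,0,-10,0,0,0,0],[0,0,-12.5,0,0,0,0]]]'
python3 -m creep '[[[0,0,-2.5,0,0,0,0],[0,0,-5,0,0,0,0],[0,0,-7.5,0,0,0,0],[0,0,-10,0,0,0,0],[0,0,-12.5,0,0,0,0]]]' | grep -E 'pos|force'
python3 -c "
from h import *; rep()
im=ctrl.get_image('top')
r=rect('top',im,.068,.44,.70,-.12,.22,1600)
r0=cv2.imread('pics/r_top.png')[:,:,::-1]
for a in (r0,r):
  k=(a.max(2)<75).astype(np.uint8)[150:340,0:170]
  k=cv2.morphologyEx(k,cv2.MORPH_OPEN,np.ones((9,9)));print(np.argwhere(k).mean(0)/1.6,k.sum())
p=cv2.phaseCorrelate(r0[150:340,0:250].mean(2),r[150:340,0:250].mean(2));print(p)"
python3 -m creep '[[[0,0,-2.5,0,0,0,0],[0,0,-5,0,0,0,0],[0,0,-7.5,0,0,0,0],[0,0,-10,0,0,0,0],[0,0,-12.5,0,0,0,0]]]' | grep -E 'pos|force'
python3 -m creep '[[[0,0,-2.5,0,0,0,0],[0,0,-5,0,0,0,0],[0,0,-7.5,0,0,0,0],[0,0,-10,0,0,0,0],[0,0,-12.5,0,0,0,0]]]' | grep -E 'pos|force'
python3 -c "
from h import *; rep([-48,-103,10.4])"
```

```text
time: 7.5
position: [0.5257, -0.0143, 0.0662]
tool_rot: [2.393, 2.036, -0.0]
ft_force: [2.1, -1.0, 3.9]
grip_width: 0.005
position: [0.5133, -0.0123, 0.0662]
ft_force: [2.5, -0.0, 4.0]
t 8.0 grille mm [  -0.9 -102.7   10.2] F [ 2.46 -0.01  4.03] grip 0.004 yaw 1.4098 tilt [-0.     -0.0001]
[62.19883252 54.04890743] 9679
[62.33446054 53.12927716] 9352
((0.021383801253350043, 0.0383293103085407), 0.5650872351543229)
position: [0.501, -0.0103, 0.0662]
ft_force: [1.7, -0.8, 3.5]
position: [0.4887, -0.0083, 0.0662]
ft_force: [2.4, -0.6, 3.2]
t 9.05 grille mm [ -25.9 -102.7   10.2] F [ 2.42 -0.58  3.15] grip 0.005 yaw 1.4098 tilt [ 0.     -0.0001]
shift [ -0.4 -22.1  -0.2]
```

The grille hasn't moved (0.02 px), so I finish this side and then turn along the near side.

```bash
python3 -m creep '[[[0,0,-2.5,0,0,0,0],[0,-0.1,-5,0,0,0,0],[0,-0.2,-7.5,0,0,0,0],[0,-0.3,-10,0,0,0,0],[0,-0.3,-12.5,0,0,0,0]]]' | grep -E 'pos|force'
python3 -m creep '[[[0,0,-2.5,-0.1,0,0,0],[0,0,-5,-0.1,0,0,0],[0,0,-7.5,-0.1,0,0,0],[0,0,-9.4,-0.1,0,0,0],[0,0,-9.4,-0.1,0,0,0]]]' | grep -E 'pos|force'
python3 -c "
from h import *; rep([-48,103,10.4])"
python3 -m creep '[[[0,1.5,0,0,0,0,0],[0,4,0,0,0,0,0],[0,6.5,0,0,0,0,0],[0,9,0,0,0,0,0],[0,11.5,0,0,0,0,0]]]' | grep -E 'pos|force'
python3 -m creep '[[[0,2.5,0,0,0,0,0],[0,5,0,0,0,0,0],[0,7.5,0,0,0,0,0],[0,10,0,0,0,0,0],[0,12.5,0,0,0,0,0]]]' | grep -E 'pos|force'
python3 -c "
from h import *; rep([-48,103,10.4])"
```

```text
position: [0.4763, -0.0066, 0.0662]
ft_force: [2.3, -1.2, 3.7]
position: [0.4667, -0.0051, 0.0663]
ft_force: [1.6, 0.4, 3.1]
t 10.05 grille mm [ -48.1 -103.    10.3] F [1.65 0.42 3.13] grip 0.007 yaw 1.4099 tilt [-0.0007 -0.0002]
shift [ 2.06e+02 -3.00e-01 -2.00e-01]
position: [0.4687, 0.0064, 0.0661]
ft_force: [-0.2, -1.9, 4.2]
position: [0.4711, 0.0188, 0.0663]
ft_force: [-0.5, -2.6, 3.2]
t 11.05 grille mm [-47.5 -78.7  10.3] F [-0.48 -2.64  3.19] grip 0.005 yaw 1.4098 tilt [ 0.     -0.0001]
shift [ 1.817e+02 -8.000e-01 -1.000e-01]
```

```bash
python3 -m creep '[[[0,2.5,-0.1,0,0,0,0],[0,5,-0.2,0,0,0,0],[0,7.5,-0.3,0,0,0,0],[0,10,-0.4,0,0,0,0],[0,12.5,-0.5,0,0,0,0]]]' | grep -E 'pos|force'
python3 -m creep '[[[0,2.5,0,0,0,0,0],[0,5,0,0,0,0,0],[0,7.5,0,0,0,0,0],[0,10,0,0,0,0,0],[0,12.5,0,0,0,0,0]]]' | grep -E 'pos|force'
python3 -m creep '[[[0,2.5,0,0,0,0,0],[0,5,0,0,0,0,0],[0,7.5,0,0,0,0,0],[0,10,0,0,0,0,0],[0,12.5,0,0,0,0,0]]]' | grep -E 'pos|force'
python3 -m creep '[[[0,2.5,0,0,0,0,0],[0,5,0,0,0,0,0],[0,7.5,0,0,0,0,0],[0,10,0,0,0,0,0],[0,12.5,0,0,0,0,0]]]' | grep -E 'pos|force'
python3 - <<'E'
from h import *
rep([-48,103,10.4])
ims=[]
for n in("top","side"):
    im=ctrl.get_image(n); u,v=proj(n,C+S@np.array([0,0,12])/1e3)[0].astype(int)
    ims.append(cv2.resize(im[v-50:v+50,u-65:u+65],(400,308),interpolation=cv2.INTER_CUBIC))
cv2.imwrite("pics/b.png",np.hstack(ims)[:,:,::-1])
r=rect('top',im if 0 else ctrl.get_image('top'),.068,.44,.70,-.12,.22,1600)
r0=cv2.imread('pics/r_top.png')[:,:,::-1]
for sl in ((slice(140,340),slice(0,150)),(slice(170,260),slice(330,420))):
    print(cv2.phaseCorrelate(r0[sl].mean(2),r[sl].mean(2)))
E
```

```text
position: [0.4726, 0.0312, 0.0664]
ft_force: [-0.4, -2.9, 2.7]
position: [0.4746, 0.0435, 0.0663]
ft_force: [0.4, -1.9, 3.0]
position: [0.4766, 0.0559, 0.0663]
ft_force: [0.2, -3.2, 3.6]
position: [0.4786, 0.0682, 0.0663]
ft_force: [-0.4, -2.9, 3.9]
t 13.05 grille mm [-48.  -28.7  10.3] F [-0.39 -2.93  3.88] grip 0.007 yaw 1.4098 tilt [-0.0001 -0.0001]
shift [ 1.317e+02 -3.000e-01 -1.000e-01]
((0.060866631835224894, 0.028581654149334668), 0.4098124779306395)
((-0.08242098996999658, 0.45353546133338085), 0.4688468566506994)
```

View pics/b.png

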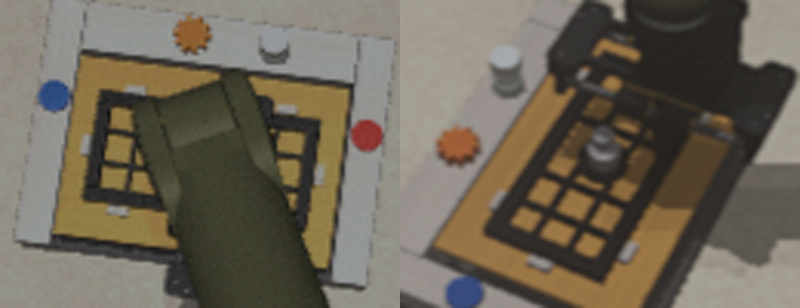

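The grille, weight, gear and jar are undisturbed, and the fingers are on the near rim. I continue.

```bash
python3 -m creep '[[[0,2.5,0,0,0,0,0],[0,5,-0.1,0,0,0,0],[0,7.5,-0.1,0,0,0,0],[0,10,-0.1,0,0,0,0],[0,12.5,-0.1,0,0,0,0]]]' | grep -E 'pos|force'
python3 -m creep '[[[0,2.5,0,0,0,0,0],[0,5,0,0,0,0,0],[0,7.5,0,0,0,0,0],[0,10,0,0,0,0,0],[0,12.5,0,0,0,0,0]]]' | grep -E 'pos|force'
python3 -m creep '[[[0,2.5,0,0,0,0,0],[0,5,0,0,0,0,0],[0,7.5,0,0,0,0,0],[0,10,0,0,0,0,0],[0,12.5,0,0,0,0,0]]]' | grep -E 'pos|force'
python3 -m creep '[[[0,2.5,0,0,0,0,0],[0,5,0,0,0,0,0],[0,7.5,0,0,0,0,0],[0,10,0,0,0,0,0],[0,12.5,0,0,0,0,0]]]' | grep -E 'pos|force'
python3 -m creep '[[[0,2.5,0,0,0,0,0],[0,5,0,0,0,0,0],[0,7.5,0,0,0,0,0],[0,10,0,0,0,0,0],[0,12.5,0,0,0,0,0]]]' | grep -E 'pos|force'
python3 -c "
from h import *; rep([-48,103,10.4])"
```

```text
position: [0.4805, 0.0806, 0.0663]
ft_force: [-0.3, -3.0, 3.4]
position: [0.4825, 0.0929, 0.0663]
ft_force: [0.1, -3.0, 4.2]
position: [0.4845, 0.1053, 0.0663]
ft_force: [-0.3, -2.9, 4.2]
position: [0.4865, 0.1176, 0.0663]
ft_force: [-0.0, -2.7, 3.7]
position: [0.4885, 0.1299, 0.0663]
ft_force: [0.3, -2.9, 3.9]
t 15.7 grille mm [-48.   33.8  10.3] F [ 0.31 -2.89  3.88] grip 0.003 yaw 1.4098 tilt [-0.0001 -0.0001]
shift [69.2 -0.2 -0.1]
```

```bash
python3 -m creep '[[[0,2.5,0,-0.1,0,0,0],[0,5,0,-0.2,0,0,0],[0,7.5,0,-0.3,0,0,0],[0,10,0,-0.3,0,0,0],[0,12.5,0,-0.3,0,0,0]]]' | grep -E 'pos|force'
python3 -m creep '[[[0,2.5,0,0,0,0,0],[0,5,0,0,0,0,0],[0,7.5,0,0,0,0,0],[0,10,0,0,0,0,0],[0,12.5,0,0,0,0,0]]]' | grep -E 'pos|force'
python3 - <<'E'
from h import *
rep([-48,103,10.4])
r=rect('top',ctrl.get_image('top'),.068,.44,.70,-.12,.22,1600)
r0=cv2.imread('pics/r_top.png')[:,:,::-1]
cv2.imwrite('pics/r1.png',r[:,:,::-1])
for sl in ((slice(140,340),slice(0,100)),(slice(190,400),slice(330,420))):
    print(cv2.phaseCorrelate(r0[sl].mean(2),r[sl].mean(2)))
E
python3 -m creep '[[[0,2.5,0,0,0,0,0],[0,5,0,0,0,0,0],[0,7.5,0,0,0,0,0],[0,10,0,0,0,0,0],[0,12.5,0,0,0,0,0]]]' | grep -E 'pos|force'
python3 -m creep '[[[0,2.5,0,0,0,0,0],[0,5,0,0,0,0,0],[0,7.5,0,0,0,0,0],[0,10,0,0,0,0,0],[0,12.5,0,0,0,0,0]]]' | grep -E 'pos|force'
python3 -c "
from h import *; rep([-48,103,10.4])"
```

```text
position: [0.4905, 0.1423, 0.0666]
ft_force: [-1.0, -2.4, 3.5]
position: [0.4925, 0.1546, 0.0666]
ft_force: [-1.0, -2.1, 3.3]
t 16.7 grille mm [-47.9  58.8  10.6] F [-0.99 -2.15  3.28] grip 0.006 yaw 1.4098 tilt [-0.0001 -0.0001]
shift [44.2 -0.2  0.2]
((35.74442923119956, -1.176085853878888), 0.041086600122237256)
((-0.08261788017902916, 0.0271594000670774), 0.4726292974577217)
position: [0.4945, 0.167, 0.0666]
ft_force: [-0.3, -2.1, 3.0]
position: [0.4965, 0.1793, 0.0666]
ft_force: [-0.4, -3.0, 3.3]
t 17.75 grille mm [-47.9  83.8  10.6] F [-0.44 -2.98  3.34] grip 0.009 yaw 1.4098 tilt [-0.0001 -0.0001]
shift [19.2 -0.2  0.2]
```

View pics/r1.png

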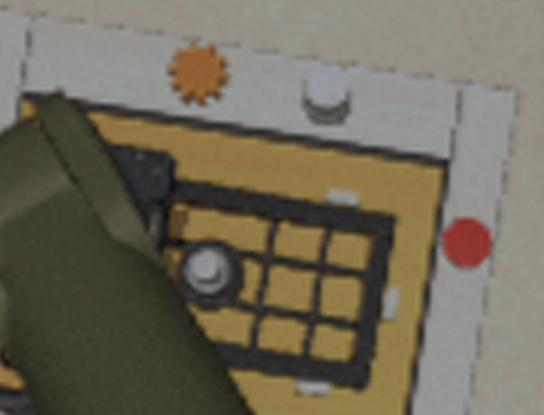

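The right end of the grille is unmoved (0.08 px) and the weight is unmoved. The arm covered the left patch, so that correlation is meaningless. I finish the near side and turn up the left side.

```bash
python3 -m creep '[[[0,2.5,0,0,0,0,0],[0,5,0,0,0,0,0],[0,7.5,0,0,0,0,0],[0,10,0,0,0,0,0],[0,12.5,0,0,0,0,0]]]' | grep -E 'pos|force'
python3 -m creep '[[[0,2.5,0,0,0,0,0],[0,5,0,0,0,0,0],[0,6.6,0,0,0,0,0],[0,6.6,0,0,0,0,0]]]' | grep -E 'pos|force'
python3 -c "
from h import *; rep([48,103,10.6])"
python3 -m creep '[[[0,0,1.5,0,0,0,0],[0,0,4,0,0,0,0],[0,0,6.5,0,0,0,0],[0,0,9,0,0,0,0],[0,0,11.5,0,0,0,0]]]' | grep -E 'pos|force'
python3 -m creep '[[[0,0,2.5,0,0,0,0],[0,0,5,0,0,0,0],[0,0,7.5,0,0,0,0],[0,0,10,0,0,0,0],[0,0,12.5,0,0,0,0]]]' | grep -E 'pos|force'
python3 -m creep '[[[0,0,2.5,0,0,0,0],[0,0,5,0,0,0,0],[0,0,7.5,0,0,0,0],[0,0,10,0,0,0,0],[0,0,12.5,0,0,0,0]]]' | grep -E 'pos|force'
python3 -c "
from h import *; rep([48,103,10.6])"
```

```text
position: [0.4985, 0.1916, 0.0666]
ft_force: [-0.5, -3.0, 3.2]
position: [0.4996, 0.1985, 0.0667]
ft_force: [0.1, -1.6, 3.0]
t 18.65 grille mm [-47.8 103.2  10.7] F [ 0.09 -1.62  3.01] grip 0.003 yaw 1.4102 tilt [0.0002 0.0005]
shift [-0.  95.8  0.1]
position: [0.511, 0.1963, 0.0666]
ft_force: [-1.2, 0.9, 2.7]
position: [0.5235, 0.194, 0.0666]
ft_force: [-3.2, 0.2, 3.0]
position: [0.5358, 0.192, 0.0666]
ft_force: [-3.0, 0.0, 3.0]
t 20.15 grille mm [-11.1 102.6  10.6] F [-2.96  0.05  2.98] grip 0.004 yaw 1.4098 tilt [-0.0001 -0.0001]
shift [ 0.6 59.1 -0. ]
```

```bash
python3 -m creep '[[[0,0.1,2.5,0,0,0,0],[0,0.2,5,0,0,0,0],[0,0.3,7.5,0,0,0,0],[0,0.4,10,0,0,0,0],[0,0.4,12.5,0,0,0,0]]]' | grep -E 'pos|force'
python3 -m creep '[[[0,0,2.5,0,0,0,0],[0,0,5,0,0,0,0],[0,0,7.5,0,0,0,0],[0,0,10,0,0,0,0],[0,0,12.5,0,0,0,0]]]' | grep -E 'pos|force'
python3 -m creep '[[[0,0,2.5,0,0,0,0],[0,0,5,0,0,0,0],[0,0,7.5,0,0,0,0],[0,0,10,0,0,0,0],[0,0,12.5,0,0,0,0]]]' | grep -E 'pos|force'
python3 -m creep '[[[0,0,2.5,0,0,0,0],[0,0,5,0,0,0,0],[0,0,7.5,0,0,0,0],[0,0,10,0,0,0,0],[0,0,12.5,0,0,0,0]]]' | grep -E 'pos|force'
python3 -m creep '[[[0,0,2.5,0,0,0,0],[0,0,5,0,0,0,0],[0,0,7.5,0,0,0,0],[0,0,9.3,0,0,0,0],[0,0,9.3,0,0,0,0]]]' | grep -E 'pos|force'
python3 -m creep '[[[0,0,0,0,0,0,0],[0,0,0,0,0,0,0]]]' | grep -E 'pos|force'
python3 -c "
from h import *; rep([48,103,10.6])"
```

```text
position: [0.5482, 0.1905, 0.0666]
ft_force: [-1.5, 1.1, 3.0]
position: [0.5605, 0.1884, 0.0666]
ft_force: [-2.2, 0.0, 3.6]
position: [0.5729, 0.1864, 0.0666]
ft_force: [-2.4, 1.1, 3.3]
position: [0.5852, 0.1844, 0.0666]
ft_force: [-3.3, 1.4, 3.5]
position: [0.5947, 0.1828, 0.0667]
ft_force: [-0.9, 0.4, 2.6]
position: [0.5947, 0.1828, 0.0668]
ft_force: [-1.0, 0.4, 4.0]
t 22.85 grille mm [ 48.5 102.8  10.8] F [-1.    0.43  3.98] grip 0.006 yaw 1.4097 tilt [ 0.0012 -0.0001]
shift [ 0.2 -0.5  0.2]
```

Reached the far corner beside the blue disc. Now lift straight up and back away to the robot's side, clear of the view.

```bash
python3 -m creep '[[[0,0,0,-3,0,0,0],[0,0,0,-10,0,0,0],[0,0,0,-30,0,0,0],[0,0,0,-60,0,0,0],[0,0,0,-90,0,0,0]]]' | grep -E 'pos|force'
python3 -m creep '[[[0,0,0,-30,0,0,0],[0,0,0,-60,0,0,0],[0,0,0,-90,0,0,0],[0,0,0,-120,0,0,0],[0,0,0,-130,0,0,0]]]' | grep -E 'pos|force'
python3 -m creep '[[[0,30,0,0,0,0,0],[0,70,0,0,0,0,0],[0,110,0,0,0,0,0],[0,150,0,0,0,0,0],[0,180,0,0,0,0,0]]]' | grep -E 'pos|force'
python3 -m creep '[[[0,30,0,0,0,0,0],[0,50,0,0,0,0,0],[0,50,0,0,0,0,0],[0,50,0,0,0,0,0],[0,50,0,0,0,0,0]]]'
python3 - <<'E'
from h import *
ims=[]
for n in("top","side"):
    im=ctrl.get_image(n); u,v=proj(n,C)[0].astype(int)
    ims.append(cv2.resize(im[v-65:v+65,u-85:u+85],(400,306),interpolation=cv2.INTER_CUBIC))
    r=rect(n,im,.068,.44,.70,-.12,.22,1600).mean(2); r0=cv2.imread(f'pics/r_{n}.png').mean(2)
    for nm,sl in (("grille L",(slice(140,340),slice(0,150))),("weight",(slice(225,310),slice(165,250))),("grille R",(slice(190,400),slice(290,420))),("gear/jar",(slice(30,140),slice(150,380)))):
        print(n,nm,np.round(cv2.phaseCorrelate(r0[sl],r[sl])[0],2))
cv2.imwrite("pics/c.png",np.hstack(ims)[:,:,::-1])
E
```

```text
position: [0.5937, 0.1826, 0.1573]
ft_force: [0.0, -0.2, 0.3]
position: [0.5952, 0.1836, 0.2903]
ft_force: [-0.6, 1.0, 0.0]
position: [0.6223, 0.363, 0.2851]
ft_force: [0.0, -0.6, 0.9]
time: 24.85
position: [0.6316, 0.4083, 0.2864]
tool_rot: [2.394, 2.033, -0.001]
ft_force: [-0.8, -0.5, -0.2]
grip_width: 0.006
top grille L [-0.11  0.05]
top weight [0.01 0.09]
top grille R [0.49 0.05]
top gear/jar [0.02 0.01]
side grille L [ 0.02 -0.03]
side weight [-0.02  0.02]
side grille R [0.49 0.03]
side gear/jar [0.01 0.01]
```

View pics/c.png

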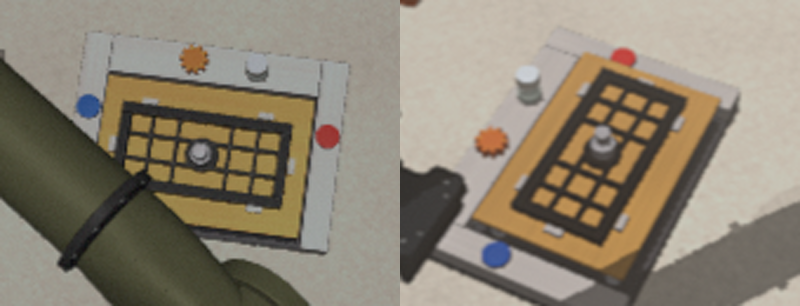

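Everything is in place and the hand is clear, so I hand in.

```bash
python3 -c "
from bench import ctrl; print(ctrl.close_job())"
```

```text
the job is handed in; nothing more can be done
None
```

I ran the shut fingertips round the grille rim in one continuous light contact, lifted the hand clear at 24.9 s of robot time, and handed the job in. The run went from the far corner by the red disc, down the right short side, along the whole near side and up the left side to the far corner by the blue disc.

- **Tracking:** at every detailed check the fingertips were within about 0.6 mm of the estimated rim centre line. That estimate depends on the camera calibration, which is good to about 2 mm.
- **Pressing:** measured contact force was about 2.5–4.2 N, with sideways drag up to about 3.3 N. Judged from fingertip height, the bed sank about 1–2 mm of its 12 mm.
- **Before/after pictures:** the gear, jar, weight and left half of the grille shifted by 0.11 px or less on the rectified images (1.6 px per mm).
- **One check that disagreed:** the right half of the grille read 0.49 px (about 0.3 mm) in both cameras. Earlier checks during the run had read 0.08 px there. I think it is an artefact of the matching window, but I did not confirm that.
- **Not re-measured:** I did not check the glue stick, spool, scraper, screwdriver or calipers at the end. The hand travelled at least 220 mm above the table outside the stand area.

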